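Seat a cryovial cap and torque it four clicks on the bench capper

TASK

A cryovial with a loose cap stands in the white bench capper. Press the red plunger head all the way down to its stop and let it spring back up, then swing the blue-handled ratchet lever clockwise (seen from above) four clicks from its rest, never as far as the fifth, and finish with the gripper still holding it on the fourth click, because its spring takes it home if let go. Leave the other things on the bench undisturbed.

Things in the scene. Friction and masses are not known exactly. Their poses are not given: they have to be found in the camera images.
- capper: the bench capper, white, fixed: base plate 160 x 130 x 18 mm, a column at its +x edge (x 73 to 103 mm, 60 wide, 153 high) and a round head 60 mm across, 116 to 151 mm high, teal band, on a beam 44 mm wide. Origin on the work surface straight below the axis of head, plunger, lever and vial. +x points from the axis to the column, z up; its -x side roughly faces the robot.
- plunger_top (a point): centre of the top face of the red plunger head on top of the capper's head (disc 36 mm across, 8 mm thick, its top 176 mm above the work surface at rest). It moves with the plunger.
- plunger (a joint): travel of the plunger in m: 0 up at rest, 0.014 fully down at its stop. Pressed straight down; the spring needs about 5 N to start and 9 N at the stop, and brings it back up when released.
- lever_axis (a point): point on the lever's vertical turning axis, 136 mm above the work surface, level with lever_post (inside the white head). Feel of the lever: the push at the post rises from about 6 or 7 N to 10 or 12 N as the pawl climbs out of a notch, then falls back by 3 or 4 N as it drops over the crest into the next one; each fall is one click.
- lever_post (a point): middle of the lever's blue handle post: upright, round, 16 mm across, free from 110 to 160 mm above the work surface, at the end of a flat lever arm (14 mm wide, 100 to 110 mm high), 100 mm from the axis. The point is 136 mm above the work surface and moves with the lever; at rest it is at (-64, -77) mm in the capper's x, y. Nothing else stands within 60 mm of the post above the arm.
- lever (a joint): angle of the ratchet lever in rad: 0 at rest against its stop, growing clockwise seen from above, 1.4 at the far stop. A sprung pawl drops into a notch with a click every 0.2 rad (20 mm at the post): the fourth click is at 0.8, the fifth at 1.0, the crests between half-way (0.7 and 0.9). A return spring (6 to 7.5 N at the post) carries the lever home past all notches when let go.
- cooler: bystander: blue block 150 x 130 x 42 mm, with coloured vial caps up to 70 mm high. Origin under its centre.
- tip_box: bystander: white box with teal top and yellow tips, 122 x 87 x 65 mm. Origin under its centre.
- cap_tray: bystander: aluminium tray of coloured caps, 100 x 70 x 22 mm. Origin under its centre.
- timer: bystander: white timer 70 x 70 x 24 mm. Origin under its centre.
Things that resemble listed ones, but are neither listed nor needed, are in the scene too. What is shaped like the capper but brown is not meant.

How it is judged:
By the outcome, as a careful person would: the job done as asked, in the order asked, and still so for the second after the job is handed in, while the arm keeps its last pose, push and grip.
It also fails if it takes over 58 s, if anything falls off the work surface, if the arm or the gripper's body presses on something with over 40 N, if the wrist force passes 120 N, or if a joint passes its speed limit or range.

ROBOT

A 6-joint arm with a two-finger parallel gripper is mounted at the origin on the work surface. World frame = base frame: x ahead of the robot, y to its left, z up, the work surface at z = 0. Lengths are in mm, angles in degrees, forces in N, time in s.
With the tool pointing down it reaches from about 325 to 775 mm from the base axis. Payload 5.5 kg.
Tool frame: the origin (TCP) lies at the very end of the fingers, on their centre line; the grasp point (between the pads) lies 19 mm behind it; z points along the fingers, y is the direction in which the jaws open and shut (so a half turn about z gives the same grasp; the last joint's range is limited). The gripper opens to 88 mm and grips with 3 to 60 N. Pads are 20 mm wide; open, the fingers measure 115 mm over their backs; the gripper's body (75 mm by 178 mm) begins 61 mm behind the grasp point.
Start: joints at [-70.743, 5.22, 70.514, -0, 104.267, -3.249], TCP at [229.667, -554.319, 222.631] pointing down, gripper open.
Joint ranges: [-164.24, 164.24], [-49.07, 125.15], [9.68, 141.18], [-86.29, 266.29], [3.28, 154.24], [-151.56, 151.56]. Speed limits (degrees/s): [147.25, 147.25, 172.46, 180, 180, 180].

INTERFACE

Orientations are given as [roll, pitch, yaw] about the fixed x, y, z axes, in that order (R = Rz(yaw) Ry(pitch) Rx(roll)).
In Python, from cell import ctrl gives the robot as it stands. The module is installed in compiled form; this text tells all that it offers.
- The arm moves only by the tool send_rows, never from a script. Its argument "targets" is a list of rows, each a list of 3 entries, a list of its own where there are three numbers: the turn, a rotation vector about the world's x, y, z in degrees, then the shift along the world's x, y, z in mm, then the opening, from -1 (shut) to 1 (fully open). A call has 1 to 20 rows; each row shifts and turns the commanded pose from where the row before left it; what a row does not reach is not made up. A row lasts 1/10 s, in which the tool goes at most 50 mm and 8.59 degrees, less where a joint would pass 70% of its speed; a pose out of reach is approached as far as the arm can. A call with a gripper value outside its range is refused whole. The fingers move at their own pace and stop on an object; the grip force is fixed at half the most. Time passes only in rows, so rows that do not move let the fingers close. It gives the time, the measured TCP pose, the force and the opening at its end, in the units of the state.
- ctrl.sense(): the state, without advancing time (a new reading comes with each control period).
- ctrl.snapshot(name): name is "scene" or "top"; returns the picture (384x512x3 uint8, red, green, blue); there is no depth.
- ctrl.camera_info(name): a dict with "fov_y" (degrees; the focal length in pixels is half the picture's height over the tangent of half this angle, whatever the lens; pixels are square), "cx", "cy" (the principal point, pixels), "extrinsics" (4x4, takes a point from world to camera coordinates). Camera axes: x right, y down, z forward; pixel columns grow to the right and rows downward; lengths in mm; the calibration is good to about 2 mm. A picture is of the moment at which its call begins. camera_info takes no time and is no camera call.
- ctrl.finish_job(): hands the job in, once; it reports no verdict.
The state is a dict: "t": time; "q": joint angles; "qd": joint speeds; "joint_efforts": joint torques, N m; "eef_pos": TCP position; "tool_rot": TCP orientation; "wrist_force": force on the tool from outside, world axes, zero at the start; "moment": the same for the moment, N m; "finger_gap": finger opening in mm.
Only numpy, scipy, OpenCV 4.12 (cv2) and the standard library are available. Lean on these libraries where they do the work, as an engineer would, in place of code of your own. Each camera call takes 0.05 s, during which the arm holds its last target.

## Working session

There is one attempt and no reset: what is moved stays moved. The work goes in short steps, Python scripts to look and compute and a tool call to move; the robot and the scene stay as the last step left them, time stands still between calls to the robot, and variables do not carry over. Pictures are saved under pics/ and viewed, and the job is handed in when it is done.

Besides the shell and the picture viewer there is one more tool, called after ">>>" by a JSON object that holds its "api" and its "payload". send_rows: Moves the arm, as the interface text tells. Its arguments: {"type":"object","properties":{"targets":{"type":"array","items":{"type":"array"}}},"required":["targets"]}

```bash
mkdir -p pics
python3 - <<'E'
from cell import ctrl
import cv2,json
for n in("scene","top"):
    im=ctrl.snapshot(n); cv2.imwrite(f"pics/{n}0.png",im[:,:,::-1]); 
    print(n,{k:(v.tolist() if hasattr(v,'tolist') else v) for k,v in ctrl.camera_info(n).items()})
print(ctrl.sense())
E
```

```text
scene {'fov_y': 53.25527343880892, 'cx': 254.23851848867395, 'cy': 185.0248060249872, 'extrinsics': [[0.8783849300761256, 0.47791057844049506, 0.006433788140052159, -415.70266797498465], [0.3546009878133801, -0.6426020058555941, -0.6792060081537427, -70.85474452576763], [-0.3204653710729674, 0.5988857496092543, -0.7339194811817075, 1286.0332025117652], [0.0, 0.0, 0.0, 1.0]]}
top {'fov_y': 54.20964357469772, 'cx': 256.7133104825104, 'cy': 189.15075491436528, 'extrinsics': [[-0.0004397831972866237, -0.9995872464381856, 0.02872530850775464, -14.15622257794252], [-0.9883815391446893, -0.003931539886706286, -0.15194234456560954, 479.46365585053], [0.15199256451785584, -0.02845838632539685, -0.9879718521187939, 1253.8183172595423], [0.0, 0.0, 0.0, 1.0]]}
{'t': 0.1, 'q': array([-7.07398236e+01,  5.25827018e+00,  7.05726094e+01,  1.75328988e-03,
        1.04266718e+02, -3.24816099e+00]), 'qd': array([ 0.02637878, -0.07966825, -0.13202822, -0.04742092, -0.07006381,
        0.1094596 ]), 'joint_efforts': array([ 1.37919884e-03, -4.47857952e+01, -4.07569742e+01,  6.97913859e-02,
        2.84405571e-02, -1.18967569e-04]), 'eef_pos': array([ 229.6195891 , -554.0485453 ,  221.64879424]), 'tool_rot': array([-1.79902656e+02, -7.22716164e-03,  2.25087619e+01]), 'wrist_force': array([ 0.33917745, -0.39781198,  0.1465127 ]), 'moment': array([-0.04639119,  0.00118619, -0.02616724]), 'finger_gap': 87.85418220677138}
```

View pics/scene0.png

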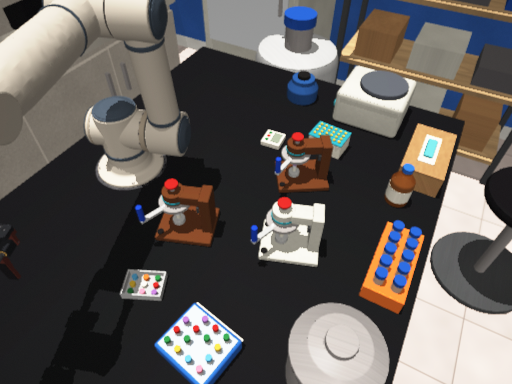

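View pics/top0.png

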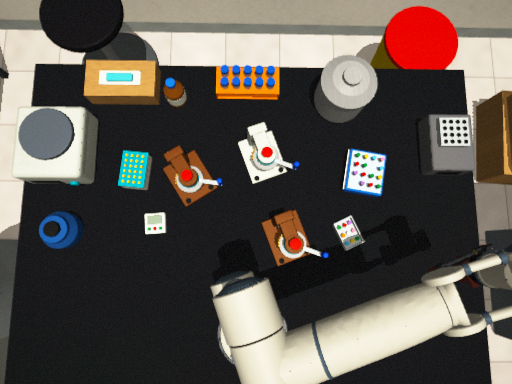

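Candidates: the white capper, with its plunger at top (267,153) / scene (284,204), and two brown ones, at top (187,176) / scene (297,139) and top (295,244) / scene (172,185). The white one matches the description. I'll check it in a close crop and measure it.

```bash
cat > h.py <<'E'
import numpy as np,cv2
from cell import ctrl
def K(n):
    i=ctrl.camera_info(n); f=192/np.tan(np.radians(i["fov_y"]/2)); return f,i["cx"],i["cy"],np.array(i["extrinsics"])
def proj(n,P):
    f,cx,cy,E=K(n); p=E[:3,:3]@np.array(P,float)+E[:3,3]; return np.array([cx+f*p[0]/p[2],cy+f*p[1]/p[2]])
def back(n,uv,z):
    f,cx,cy,E=K(n); R,t=E[:3,:3],E[:3,3]; d=R.T@np.array([(uv[0]-cx)/f,(uv[1]-cy)/f,1]); o=-R.T@t
    return o+d*(z-o[2])/d[2]
def blobs(im,col,box):
    x0,y0,x1,y1=box; h=cv2.cvtColor(im[y0:y1,x0:x1],cv2.COLOR_RGB2HSV)
    if col=="red": m=((h[...,0]<8)|(h[...,0]>172))&(h[...,1]>170)&(h[...,2]>90)
    else: m=(h[...,0]>105)&(h[...,0]<130)&(h[...,1]>150)&(h[...,2]>50)
    n,l,s,c=cv2.connectedComponentsWithStats(m.astype(np.uint8))
    return [(s[i].tolist(),(c[i]+[x0,y0]).round(2).tolist()) for i in range(1,n) if s[i][4]>5]
E
python3 - <<'E'
from h import *
S=cv2.imread("pics/scene0.png")[:,:,::-1];T=cv2.imread("pics/top0.png")[:,:,::-1]
bs=(235,185,340,275);bt=(230,110,310,195)
a=cv2.resize(S[185:275,235:340],None,fx=4,fy=4,interpolation=2); b=cv2.resize(T[110:195,230:310],None,fx=4,fy=4,interpolation=2)
c=np.zeros((360,740,3),np.uint8);c[:,:420]=a;c[:340,420:]=b;cv2.imwrite("pics/crop0.png",c[:,:,::-1])
for n,im,bx in(("scene",S,bs),("top",T,bt)):
    for col,z in(("red",174),("blue",136)):
        for s,ce in blobs(im,col,bx): print(n,col,s,ce,back(n,ce,z).round(1),back(n,ce,160).round(1))
E
```

```text
scene red [42, 12, 15, 12, 137] [284.07, 202.21] [578.5 -41.2 174. ] [574.2 -30.  160. ]
scene blue [16, 40, 7, 17, 102] [253.81, 232.36] [ 543.6 -133.3  136. ] [ 551.8 -148.6  160. ]
top red [32, 37, 11, 10, 85] [266.56, 151.67] [576.9 -40.2 174. ] [580.5 -40.9 160. ]
top blue [63, 51, 7, 9, 43] [295.98, 164.47] [ 545.  -136.8  136. ] [ 539.7 -133.5  160. ]
```

View pics/crop0.png

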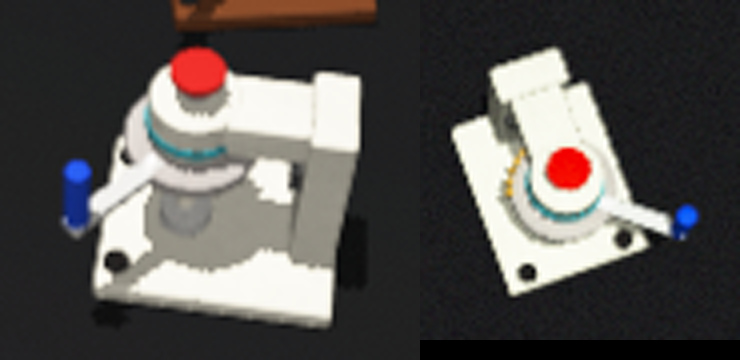

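The crop confirms the white capper: red head at scene (284,202) and top (267,152), blue post at scene (254,232) and top (296,164). The axis is about (577.7,-40.7) and the post about (543.7,-134), 99.5 mm apart, so the capper's yaw is about 20°. I'll go above the plunger with the fingers shut.

>>> {"api": "send_rows", "payload": {"targets": [[[0,0,2.5],[18.3,27,0],-1],[[0,0,2.5],[18.3,27,0],-1],[[0,0,2.5],[18.3,27,0],-1],[[0,0,2.5],[18.3,27,0],-1],[[0,0,2.5],[18.3,27,0],-1],[[0,0,2.5],[18.3,27,0],-1],[[0,0,2.5],[18.3,27,0],-1],[[0,0,2.5],[18.3,27,0],-1],[[0,0,2.5],[18.3,27,0],-1],[[0,0,2.5],[18.3,27,0],-1],[[0,0,2.5],[18.3,27,0],-1],[[0,0,2.5],[18.3,27,0],-1],[[0,0,2.5],[18.3,27,0],-1],[[0,0,2.5],[18.3,27,0],-1],[[0,0,2.5],[18.3,27,0],-1],[[0,0,2.5],[18.3,27,0],-1],[[0,0,2.5],[18.3,27,0],-1],[[0,0,2.5],[18.3,27,0],-1],[[0,0,2.5],[18.3,27,0],-1],[[0,0,0],[0,0,0],-1]]}}

```text
t: 2.1
eef_pos: [578.4, -38.2, 221.2]
tool_rot: [-179.9, -0.0, 70.3]
wrist_force: [-0.8, -0.3, -0.3]
finger_gap: 0.5
```

>>> {"api": "send_rows", "payload": {"targets": [[[0,0,0],[0,0,-10],-1],[[0,0,0],[0,0,-10],-1],[[0,0,0],[0,0,-10],-1],[[0,0,0],[0,0,-8],-1],[[0,0,0],[0,0,0],-1],[[0,0,0],[0,0,0],-1]]}}

```text
t: 2.7
eef_pos: [577.1, -41.7, 184.5]
tool_rot: [-180.0, 0.0, 70.0]
wrist_force: [0.2, -0.4, -1.1]
finger_gap: 0.6
```

Run:
```python
from h import *
im=ctrl.snapshot("scene"); cv2.imwrite("pics/s1.png",cv2.resize(im[120:280,220:350],None,fx=4,fy=4,interpolation=2)[:600,:,::-1]); s=ctrl.sense();print(s["eef_pos"],s["wrist_force"])
```

```text
[577.37184361 -41.61248923 185.03411897] [-0.02414683  0.09262768  0.22570775]
```

View pics/s1.png

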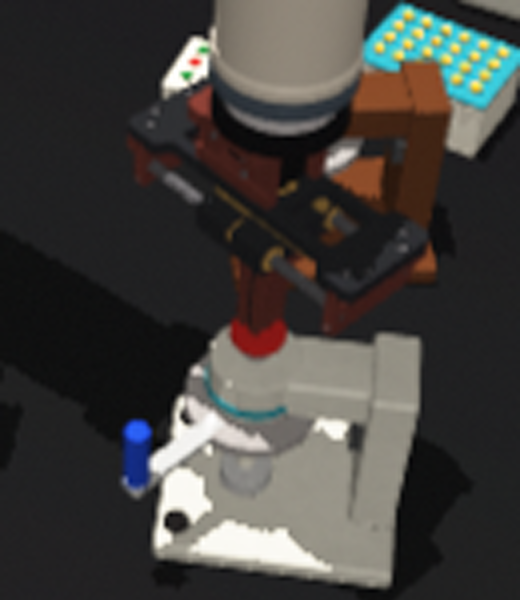

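The closed fingertips sit centred above the red head (crop (258,335)), and the blue post is untouched at crop (137,455). Next I press down in steps while reading the force.

>>> {"api": "send_rows", "payload": {"targets": [[[0,0,0],[0,0,-4],-1],[[0,0,0],[0,0,-4],-1],[[0,0,0],[0,0,-4],-1],[[0,0,0],[0,0,-3],-1],[[0,0,0],[0,0,0],-1],[[0,0,0],[0,0,0],-1]]}}

```text
t: 3.35
eef_pos: [577.7, -41.4, 170.9]
tool_rot: [179.9, -0.0, 70.0]
wrist_force: [-1.5, -0.1, 6.8]
finger_gap: 0.3
```

>>> {"api": "send_rows", "payload": {"targets": [[[0,0,0],[0,0,-2],-1],[[0,0,0],[0,0,-2],-1],[[0,0,0],[0,0,-1],-1],[[0,0,0],[0,0,0],-1],[[0,0,0],[0,0,0],-1]]}}

```text
t: 3.85
eef_pos: [577.7, -41.3, 166.3]
tool_rot: [179.9, -0.0, 70.0]
wrist_force: [-1.9, 0.9, 6.7]
finger_gap: 0.5
```

>>> {"api": "send_rows", "payload": {"targets": [[[0,0,0],[0,0,-1],-1],[[0,0,0],[0,0,-1],-1],[[0,0,0],[0,0,0],-1],[[0,0,0],[0,0,0],-1]]}}

```text
t: 4.25
eef_pos: [577.7, -41.4, 164.5]
tool_rot: [179.9, -0.0, 70.0]
wrist_force: [-3.4, 0.1, 8.9]
finger_gap: 0.4
```

>>> {"api": "send_rows", "payload": {"targets": [[[0,0,0],[0,0,-1],-1],[[0,0,0],[0,0,-1],-1],[[0,0,0],[0,0,-1],-1],[[0,0,0],[0,0,0],-1],[[0,0,0],[0,0,0],-1]]}}

```text
t: 4.75
eef_pos: [577.7, -41.3, 162.3]
tool_rot: [179.8, -0.0, 70.0]
wrist_force: [-3.8, 1.0, 11.5]
finger_gap: 0.1
```

>>> {"api": "send_rows", "payload": {"targets": [[[0,0,0],[0,0,-1],-1],[[0,0,0],[0,0,-1],-1],[[0,0,0],[0,0,0],-1],[[0,0,0],[0,0,0],-1]]}}

```text
t: 5.15
eef_pos: [577.8, -41.4, 162.2]
tool_rot: [179.7, -0.0, 70.0]
wrist_force: [-6.7, 0.3, 17.4]
finger_gap: 0.3
```

The plunger is at its stop: z held at 162.2 (14 mm of travel) while the force rose to 17 N. I'll release it and check that it springs back.

>>> {"api": "send_rows", "payload": {"targets": [[[0,0,0],[0,0,4],-1],[[0,0,0],[0,0,5],-1],[[0,0,0],[0,0,5],-1],[[0,0,0],[0,0,5],-1],[[0,0,0],[0,0,10],-1],[[0,0,0],[0,0,16],-1],[[0,0,0],[0,0,20],-1],[[0,0,0],[0,0,20],1],[[0,0,0],[-7,-18.5,0],1],[[0,0,0],[-7,-18.5,0],1],[[0,0,0],[-7,-18.5,0],1],[[0,0,0],[-7,-18.5,0],1],[[0,0,0],[-7,-18.5,0],1],[[0,0,0],[0,0,0],1],[[0,0,0],[0,0,0],1],[[0,0,0],[0,0,0],1]]}}

```text
t: 6.75
eef_pos: [542.7, -133.1, 242.9]
tool_rot: [180.0, -0.0, 70.0]
wrist_force: [0.3, 0.2, 0.1]
finger_gap: 68.8
```

Run:
```python
from h import *
im=ctrl.snapshot("scene"); cv2.imwrite("pics/s2.png",cv2.resize(im[120:280,220:350],None,fx=4,fy=4,interpolation=2)[:600,:,::-1]); s=ctrl.sense();print(s["eef_pos"],s["wrist_force"],s["finger_gap"])
for c in("red","blue"): print(blobs(im,c,(235,185,340,275)))
```

```text
[ 542.68378465 -133.04731628  242.78623713] [ 0.07734291 -0.34668477 -0.50249536] 73.0047573032614
[([43, 12, 14, 12, 99], [285.22, 203.28])]
[([16, 40, 7, 17, 103], [253.83, 232.51])]
```

View pics/s2.png

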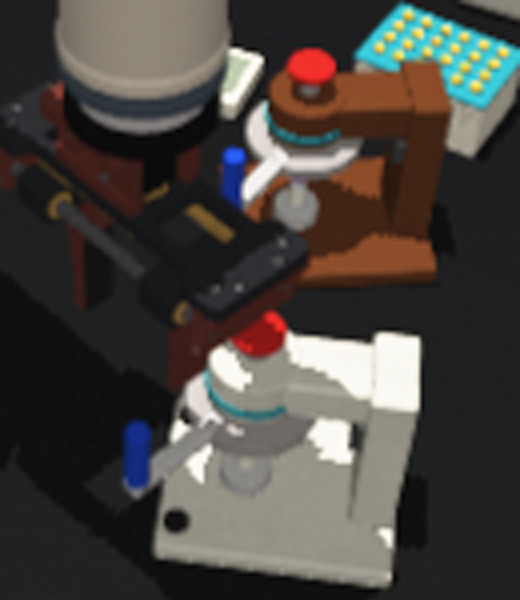

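The plunger is back up at rest: the top edge of the red head is at crop (260,315), as before. The post is unmoved at crop (137,455). I descend around it.

>>> {"api": "send_rows", "payload": {"targets": [[[0,0,0],[0,0,-10],1],[[0,0,0],[0,0,-10],1],[[0,0,0],[0,0,-10],1],[[0,0,0],[0,0,-10],1],[[0,0,0],[0,0,-10],1],[[0,0,0],[0,0,-10],1],[[0,0,0],[0,0,-10],1],[[0,0,0],[0,0,0],1],[[0,0,0],[0,0,0],1]]}}

```text
t: 7.7
eef_pos: [542.3, -133.8, 172.5]
tool_rot: [-180.0, 0.0, 70.0]
wrist_force: [0.3, 0.4, -0.3]
finger_gap: 87.6
```

Run:
```python
from h import *
a=ctrl.snapshot("scene")[160:280,200:320]; b=ctrl.snapshot("top")[110:230,230:350]; cv2.imwrite("pics/s3.png",cv2.resize(np.hstack([a,b]),(800,400),interpolation=2)[:,:,::-1]); s=ctrl.sense();print(s["eef_pos"],s["wrist_force"],s["finger_gap"])
```

```text
[ 542.62199985 -133.94580108  173.34257179] [ 0.69326368  0.71470028 -0.25841779] 87.75221945888727
```

View pics/s3.png

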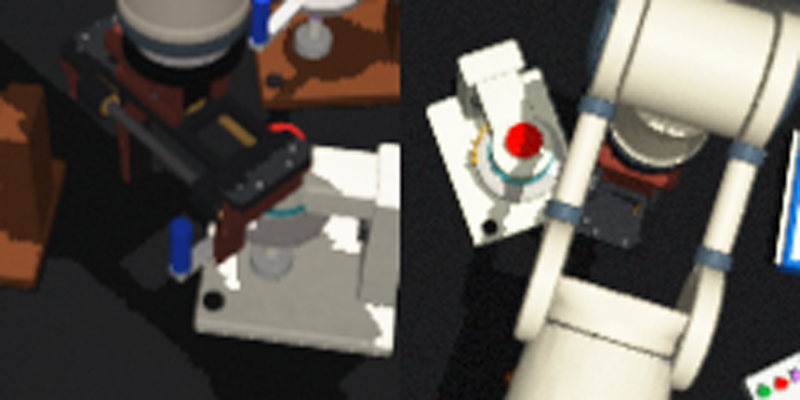

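The fingertips at crop (125,180) and (225,258) straddle the post, whose top is at (182,225). I'll go down and grip.

>>> {"api": "send_rows", "payload": {"targets": [[[0,0,0],[0,0,-10],1],[[0,0,0],[0,0,-10],1],[[0,0,0],[0,0,-10],1],[[0,0,0],[0,0,-10],1],[[0,0,0],[0,0,-7],1],[[0,0,0],[0,0,-6],1],[[0,0,0],[0,0,0],1]]}}

```text
t: 8.5
eef_pos: [541.9, -133.7, 118.4]
tool_rot: [-179.9, 0.0, 70.0]
wrist_force: [-1.5, 0.3, 0.1]
finger_gap: 88.1
```

>>> {"api": "send_rows", "payload": {"targets": [[[0,0,0],[0,0,0],-1],[[0,0,0],[0,0,0],-1],[[0,0,0],[0,0,0],-1],[[0,0,0],[0,0,0],-1],[[0,0,0],[0,0,0],-1],[[0,0,0],[0,0,0],-1],[[0,0,0],[0,0,0],-1],[[0,0,0],[0,0,0],-1],[[0,0,0],[0,0,0],-1],[[0,0,0],[0,0,0],-1],[[0,0,0],[0,0,0],-1],[[0,0,0],[0,0,0],-1],[[0,0,0],[0,0,0],-1]]}}

```text
t: 9.8
eef_pos: [543.2, -134.2, 119.7]
tool_rot: [179.9, 0.0, 70.0]
wrist_force: [4.5, -1.8, -1.2]
finger_gap: 15.7
```

The gap of 15.7 mm means the post is held, at angle -110.3° and radius 99.7 about the axis. I'll compute the arc steps.

Run:
```python
import numpy as np
c=np.array([577.6,-40.8]);p=np.array([543,-134.2])-c;print(np.hypot(*p))
a0=np.arctan2(p[1],p[0]);r=99.8
f=lambda t:c+r*np.array([np.cos(a0-t),np.sin(a0-t)])
for k in range(18): print(k,"to %.2f"%(.05*(k+1)),(f(.05*(k+1))-f(.05*k)).round(1),f(.05*(k+1)).round(1))
```

```text
99.60281120530685
0 to 0.05 [-4.6  1.8] [ 538.3 -132.5]
1 to 0.10 [-4.5  2.1] [ 533.8 -130.5]
2 to 0.15 [-4.4  2.3] [ 529.3 -128.2]
3 to 0.20 [-4.3  2.5] [ 525.  -125.6]
4 to 0.25 [-4.2  2.7] [ 520.9 -122.9]
5 to 0.30 [-4.   2.9] [ 516.8 -120. ]
6 to 0.35 [-3.9  3.1] [ 512.9 -116.8]
7 to 0.40 [-3.7  3.3] [ 509.2 -113.5]
8 to 0.45 [-3.5  3.5] [ 505.7 -110. ]
9 to 0.50 [-3.4  3.7] [ 502.3 -106.3]
10 to 0.55 [-3.2  3.8] [ 499.1 -102.5]
11 to 0.60 [-3.  4.] [496.1 -98.5]
12 to 0.65 [-2.8  4.1] [493.4 -94.3]
13 to 0.70 [-2.6  4.3] [490.8 -90. ]
14 to 0.75 [-2.4  4.4] [488.4 -85.6]
15 to 0.80 [-2.1  4.5] [486.3 -81.1]
16 to 0.85 [-1.9  4.6] [484.4 -76.5]
17 to 0.90 [-1.7  4.7] [482.7 -71.8]
```

>>> {"api": "send_rows", "payload": {"targets": [[[0,0,-1.4],[-2.3,0.9,0],-1],[[0,0,-1.5],[-2.3,0.9,0],-1],[[0,0,0],[0,0,0],-1]]}}

```text
t: 10.1
eef_pos: [538.6, -132.4, 119.6]
tool_rot: [179.9, -0.0, 67.1]
wrist_force: [4.9, -1.6, -2.4]
finger_gap: 15.4
```

>>> {"api": "send_rows", "payload": {"targets": [[[0,0,-1.4],[-2.3,1,0],-1],[[0,0,-1.5],[-2.2,1.1,0],-1],[[0,0,0],[0,0,0],-1]]}}

```text
t: 10.4
eef_pos: [533.9, -130.2, 119.7]
tool_rot: [179.9, -0.0, 64.2]
wrist_force: [5.1, -1.5, -1.3]
finger_gap: 15.2
```

>>> {"api": "send_rows", "payload": {"targets": [[[0,0,-1.4],[-2.2,1.1,0],-1],[[0,0,-1.5],[-2.2,1.2,0],-1],[[0,0,0],[0,0,0],-1]]}}

```text
t: 10.7
eef_pos: [529.2, -127.8, 119.6]
tool_rot: [179.9, -0.0, 61.3]
wrist_force: [3.5, -1.3, -1.3]
finger_gap: 15.6
```

>>> {"api": "send_rows", "payload": {"targets": [[[0,0,-1.4],[-2.2,1.2,0],-1],[[0,0,-1.4],[-2.1,1.3,0],-1],[[0,0,0],[0,0,0],-1]]}}

```text
t: 11.0
eef_pos: [525.1, -125.4, 119.7]
tool_rot: [179.9, -0.0, 58.5]
wrist_force: [5.7, -2.0, -2.8]
finger_gap: 15.4
```

>>> {"api": "send_rows", "payload": {"targets": [[[0,0,-1.4],[-2.1,1.3,0],-1],[[0,0,-1.5],[-2.1,1.4,0],-1],[[0,0,0],[0,0,0],-1]]}}

```text
t: 11.3
eef_pos: [521.0, -122.8, 119.6]
tool_rot: [179.9, -0.0, 55.6]
wrist_force: [4.5, -1.8, -2.4]
finger_gap: 15.6
```

>>> {"api": "send_rows", "payload": {"targets": [[[0,0,-1.4],[-2,1.4,0],-1],[[0,0,-1.5],[-2,1.5,0],-1],[[0,0,0],[0,0,0],-1]]}}

```text
t: 11.6
eef_pos: [516.8, -119.7, 119.6]
tool_rot: [179.9, -0.0, 52.7]
wrist_force: [5.5, -2.6, -2.4]
finger_gap: 15.5
```

>>> {"api": "send_rows", "payload": {"targets": [[[0,0,-1.4],[-2,1.5,0],-1],[[0,0,-1.5],[-1.9,1.6,0],-1],[[0,0,0],[0,0,0],-1]]}}

```text
t: 11.9
eef_pos: [512.8, -116.5, 119.6]
tool_rot: [180.0, -0.0, 49.8]
wrist_force: [5.7, -1.6, -2.3]
finger_gap: 15.5
```

>>> {"api": "send_rows", "payload": {"targets": [[[0,0,-1.4],[-1.9,1.6,0],-1],[[0,0,-1.5],[-1.8,1.7,0],-1],[[0,0,0],[0,0,0],-1]]}}

```text
t: 12.2
eef_pos: [509.3, -113.3, 119.7]
tool_rot: [179.9, -0.0, 46.9]
wrist_force: [6.3, -2.8, -3.0]
finger_gap: 15.0
```

The force shows no clear clicks, so I'll check by camera.

Run:
```python
from h import *
a=ctrl.snapshot("scene")[160:280,200:320]; b=ctrl.snapshot("top")[110:230,230:350]; cv2.imwrite("pics/s4.png",cv2.resize(np.hstack([a,b]),(800,400),interpolation=2)[:,:,::-1]); s=ctrl.sense();print(s["eef_pos"],s["wrist_force"],s["moment"],s["finger_gap"])
```

```text
[ 509.38370455 -113.37704372  119.66409442] [ 5.8734974  -2.12306957 -3.16629424] [-0.348754   -0.94340325  0.0590259 ] 15.919981897364707
```

View pics/s4.png

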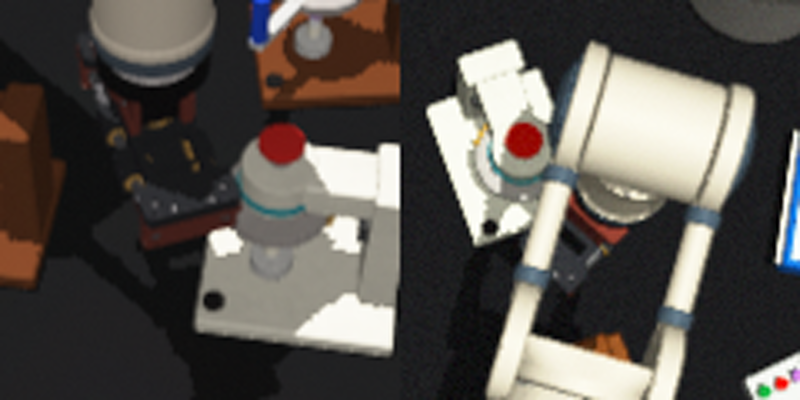

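The post is no longer at its old place (crop (182,225)); it moves with the gripper, gap 15.9. I'll take finer steps through the next crests to feel the clicks.

>>> {"api": "send_rows", "payload": {"targets": [[[0,0,-1.1],[-1.5,1.3,0],-1],[[0,0,0],[0,0,0],-1]]}}

```text
t: 12.5
eef_pos: [508.1, -112.2, 119.6]
tool_rot: [179.9, -0.1, 45.8]
wrist_force: [7.4, -3.4, -3.3]
finger_gap: 15.2
```

>>> {"api": "send_rows", "payload": {"targets": [[[0,0,-1.2],[-1.4,1.4,0],-1],[[0,0,0],[0,0,0],-1]]}}

```text
t: 12.7
eef_pos: [506.7, -110.8, 119.6]
tool_rot: [179.9, -0.1, 44.6]
wrist_force: [8.1, -2.0, -3.5]
finger_gap: 15.6
```

>>> {"api": "send_rows", "payload": {"targets": [[[0,0,-1.1],[-1.4,1.4,0],-1],[[0,0,0],[0,0,0],-1]]}}

```text
t: 12.9
eef_pos: [505.2, -109.3, 119.6]
tool_rot: [179.9, -0.1, 43.5]
wrist_force: [6.1, -1.6, -2.8]
finger_gap: 15.5
```

>>> {"api": "send_rows", "payload": {"targets": [[[0,0,-1.2],[-1.4,1.4,0],-1],[[0,0,0],[0,0,0],-1]]}}

```text
t: 13.1
eef_pos: [503.8, -107.7, 119.7]
tool_rot: [179.9, -0.1, 42.3]
wrist_force: [7.5, -2.3, -2.9]
finger_gap: 15.0
```

>>> {"api": "send_rows", "payload": {"targets": [[[0,0,-1.1],[-1.3,1.5,0],-1],[[0,0,0],[0,0,0],-1]]}}

```text
t: 13.3
eef_pos: [502.4, -106.2, 119.6]
tool_rot: [179.9, -0.1, 41.2]
wrist_force: [5.9, -0.7, -3.7]
finger_gap: 15.6
```

>>> {"api": "send_rows", "payload": {"targets": [[[0,0,-1.2],[-1.3,1.5,0],-1],[[0,0,0],[0,0,0],-1]]}}

```text
t: 13.5
eef_pos: [501.1, -104.6, 119.6]
tool_rot: [179.9, -0.1, 40.0]
wrist_force: [6.1, -0.8, -3.0]
finger_gap: 15.5
```

>>> {"api": "send_rows", "payload": {"targets": [[[0,0,-1.1],[-1.3,1.5,0],-1],[[0,0,0],[0,0,0],-1]]}}

```text
t: 13.7
eef_pos: [499.8, -103.1, 119.6]
tool_rot: [179.9, -0.1, 38.9]
wrist_force: [6.8, -1.8, -2.4]
finger_gap: 15.6
```

>>> {"api": "send_rows", "payload": {"targets": [[[0,0,-1.2],[-1.2,1.6,0],-1],[[0,0,0],[0,0,0],-1]]}}

```text
t: 13.9
eef_pos: [498.6, -101.4, 119.6]
tool_rot: [179.9, -0.1, 37.7]
wrist_force: [4.9, -1.1, -3.6]
finger_gap: 15.7
```

>>> {"api": "send_rows", "payload": {"targets": [[[0,0,-1.1],[-1.2,1.6,0],-1],[[0,0,0],[0,0,0],-1]]}}

```text
t: 14.1
eef_pos: [497.5, -100.0, 119.7]
tool_rot: [179.9, -0.1, 36.6]
wrist_force: [6.7, -2.8, -3.3]
finger_gap: 15.5
```

>>> {"api": "send_rows", "payload": {"targets": [[[0,0,-1.2],[-1.2,1.6,0],-1],[[0,0,0],[0,0,0],-1]]}}

```text
t: 14.3
eef_pos: [496.4, -98.5, 119.6]
tool_rot: [179.9, -0.1, 35.4]
wrist_force: [7.7, -2.8, -3.5]
finger_gap: 15.5
```

Forces are noisy at about 1 N. I'll average several readings per step, using the camera calls as time ticks.

```bash
cat > f.py <<'E'
from h import *
F=[];P=[]
for i in range(6):
    ctrl.snapshot("top"); s=ctrl.sense(); F.append(s["wrist_force"]);P.append(s["eef_pos"])
F=np.array(F);p=np.mean(P,0)-[577.6,-40.8,0];a=np.arctan2(p[1],p[0]);f=F.mean(0)
T=F@np.array([-np.sin(a),np.cos(a),0])
print("t %.2f theta %.3f r %.1f  Ft %.2f +-%.2f  Fr_out %.2f Fz %.2f gap %.1f"%(s["t"],np.arctan2(-93.4,-34.6)-a,np.hypot(*p[:2]),T.mean(),T.std()/6**.5,f@[np.cos(a),np.sin(a),0],f[2],s["finger_gap"]))
E
python3 f.py
```

```text
t 14.60 theta 0.597 r 99.6  Ft 6.21 +-0.15  Fr_out -4.57 Fz -3.18 gap 15.4
```

>>> {"api": "send_rows", "payload": {"targets": [[[0,0,-1.1],[-1.2,1.6,0],-1],[[0,0,0],[0,0,0],-1]]}}

```text
t: 14.8
eef_pos: [495.5, -97.2, 119.6]
tool_rot: [179.9, -0.1, 34.3]
wrist_force: [8.4, -3.7, -3.4]
finger_gap: 15.2
```

```bash
python3 f.py
```

```text
t 15.10 theta 0.614 r 99.6  Ft 7.61 +-0.15  Fr_out -5.26 Fz -3.84 gap 15.4
```

>>> {"api": "send_rows", "payload": {"targets": [[[0,0,-1.2],[-1.1,1.6,0],-1],[[0,0,0],[0,0,0],-1]]}}

```text
t: 15.3
eef_pos: [494.5, -95.7, 119.7]
tool_rot: [179.8, -0.1, 33.1]
wrist_force: [7.7, -3.5, -4.0]
finger_gap: 15.7
```

```bash
python3 f.py
```

```text
t 15.60 theta 0.633 r 99.6  Ft 7.48 +-0.32  Fr_out -5.72 Fz -4.14 gap 15.4
```

>>> {"api": "send_rows", "payload": {"targets": [[[0,0,-1.1],[-1.1,1.7,0],-1],[[0,0,0],[0,0,0],-1]]}}

```text
t: 15.8
eef_pos: [493.2, -93.7, 119.7]
tool_rot: [179.9, -0.1, 32.0]
wrist_force: [8.2, -2.9, -3.5]
finger_gap: 15.2
```

```bash
python3 f.py
```

```text
t 16.10 theta 0.656 r 99.6  Ft 6.51 +-0.12  Fr_out -5.33 Fz -3.83 gap 15.7
```

>>> {"api": "send_rows", "payload": {"targets": [[[0,0,-1.2],[-1.1,1.7,0],-1],[[0,0,0],[0,0,0],-1]]}}

```text
t: 16.3
eef_pos: [492.1, -91.9, 119.6]
tool_rot: [179.9, -0.1, 30.8]
wrist_force: [8.5, -2.9, -3.2]
finger_gap: 15.5
```

```bash
python3 f.py
```

```text
t 16.60 theta 0.677 r 99.6  Ft 6.01 +-0.14  Fr_out -6.02 Fz -3.89 gap 15.3
```

>>> {"api": "send_rows", "payload": {"targets": [[[0,0,-1.1],[-1,1.7,0],-1],[[0,0,0],[0,0,0],-1]]}}

```text
t: 16.8
eef_pos: [491.1, -90.1, 119.6]
tool_rot: [179.9, -0.1, 29.7]
wrist_force: [8.3, -3.6, -3.7]
finger_gap: 15.5
```

```bash
python3 f.py
```

```text
t 17.10 theta 0.697 r 99.6  Ft 5.89 +-0.18  Fr_out -6.50 Fz -3.67 gap 15.4
```

Run:
```python
from h import *
from scipy.optimize import minimize
ims={n:cv2.imread(f"pics/{n}0.png")[:,:,::-1] for n in("scene","top")}
# fit post (x,y) by cylinder silhouette, disc (x,y) by top-disc silhouette, per camera
def sil(n,c,r,z0,z1,S=8):
    pts=[proj(n,[c[0]+r*np.cos(a),c[1]+r*np.sin(a),z]) for z in(z0,z1) for a in np.linspace(0,6.28,24)]
    m=np.zeros((384*S,512*S),np.uint8); cv2.fillConvexPoly(m,cv2.convexHull(np.round((np.array(pts)+.5)*S).astype(np.int32)),1)
    M=cv2.moments(m,True); return np.array([M["m10"]/M["m00"],M["m01"]/M["m00"]])/S-.5, M["m00"]/S/S
obs={"scene":{"red":[284.07,202.21],"blue":[253.81,232.36]},"top":{"red":[266.56,151.67],"blue":[295.98,164.47]}}
for col,r,z0,z1,g in(("red",18,168,176,(577.7,-40.7)),("blue",8,110,160,(543,-134))):
    for n in obs:
        g0=np.array(g,float)
        for _ in range(4):
            e=sil(n,g0,r,z0,z1)[0]-obs[n][col]
            J=np.array([(proj(n,[*(g0+d),(z0+z1)/2])-proj(n,[*g0,(z0+z1)/2]))/5 for d in([5,0],[0,5])]).T
            g0=g0-np.linalg.solve(J,e)
        print(col,n,g0.round(1),"area",round(sil(n,g0,r,z0,z1)[1],1))
# base-plate yaw: project corners for hypotheses
for th in (16,18,20,22,24):
    y=np.radians(th);R=np.array([[np.cos(y),-np.sin(y)],[np.sin(y),np.cos(y)]])
    print(th,"post",(R@[-64,-77]+[577.7,-40.9]).round(1))
# column top far edge corners in top image: brightness edges crop
b=ims["top"][105:200,225:315]; cv2.imwrite("pics/t0big.png",cv2.resize(b,None,fx=6,fy=6,interpolation=cv2.INTER_CUBIC)[:,:,::-1])
```

```text
red scene [577.8 -39.4] area 157.4
red top [577.3 -40.3] area 109.5
blue scene [ 543.5 -133.2] area 110.0
blue top [ 544.9 -136.8] area 39.5
16 post [ 537.4 -132.6]
18 post [ 540.6 -133.9]
20 post [ 543.9 -135.1]
22 post [ 547.2 -136.3]
24 post [ 550.6 -137.3]
```

View pics/t0big.png

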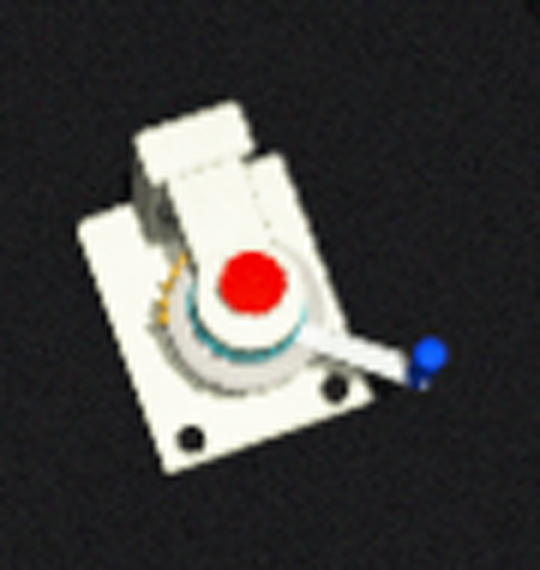

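Run:
```python
from h import *
px=lambda a,b:back("top",(a/6+225-.42,b/6+105-.42),18)[:2]
A,B,C,D=px(168,472),px(376,398),px(78,226),px(283,155)
for p,q in((A,B),(C,D),(A,C),(B,D)): d=q-p;print(np.hypot(*d).round(1),np.degrees(np.arctan2(d[1],d[0])).round(2))
```

```text
130.1 -69.93
129.9 -69.88
157.0 19.93
157.1 20.02
```

Base-plate edges give yaw 20.0°, so the rest angle is -109.75° and true theta is my value + 0.01. I continue over the crest and relieve some of the radial pull.

>>> {"api": "send_rows", "payload": {"targets": [[[0,0,-1.2],[-0.7,1.9,0],-1],[[0,0,0],[0,0,0],-1]]}}

```text
t: 17.3
eef_pos: [490.1, -88.3, 119.6]
tool_rot: [179.9, -0.1, 28.5]
wrist_force: [5.8, -1.8, -2.8]
finger_gap: 15.3
```

```bash
python3 f.py
```

```text
t 17.60 theta 0.717 r 99.6  Ft 5.34 +-0.10  Fr_out -4.77 Fz -3.23 gap 15.5
```

>>> {"api": "send_rows", "payload": {"targets": [[[0,0,-1.1],[-0.7,1.9,0],-1],[[0,0,0],[0,0,0],-1]]}}

```text
t: 17.8
eef_pos: [489.2, -86.6, 119.6]
tool_rot: [179.9, -0.0, 27.4]
wrist_force: [6.4, -2.0, -1.8]
finger_gap: 15.5
```

```bash
python3 f.py
```

```text
t 18.10 theta 0.738 r 99.6  Ft 4.43 +-0.21  Fr_out -3.87 Fz -2.13 gap 15.6
```

>>> {"api": "send_rows", "payload": {"targets": [[[0,0,-1.2],[-0.6,1.9,0],-1],[[0,0,0],[0,0,0],-1]]}}

```text
t: 18.3
eef_pos: [488.3, -84.8, 119.6]
tool_rot: [179.9, -0.0, 26.2]
wrist_force: [3.5, -2.5, -1.9]
finger_gap: 15.8
```

```bash
python3 f.py
```

```text
t 18.60 theta 0.759 r 99.6  Ft 4.02 +-0.25  Fr_out -2.02 Fz -2.23 gap 15.4
```

>>> {"api": "send_rows", "payload": {"targets": [[[0,0,-1.1],[-0.6,1.9,0],-1],[[0,0,0],[0,0,0],-1]]}}

```text
t: 18.8
eef_pos: [487.5, -83.1, 119.6]
tool_rot: [179.9, 0.0, 25.1]
wrist_force: [3.5, -5.3, -2.6]
finger_gap: 15.7
```

```bash
python3 f.py
```

```text
t 19.10 theta 0.777 r 99.5  Ft 5.77 +-0.18  Fr_out -1.68 Fz -1.91 gap 15.4
```

The force fell over the 0.7 crest, reached its minimum at 0.75–0.76 and is rising again, so the pawl is in the fourth notch at about 0.79. I'll check that it holds and look.

>>> {"api": "send_rows", "payload": {"targets": [[[0,0,-0.4],[-0.1,0.5,0],-1],[[0,0,0],[0,0,0],-1],[[0,0,0],[0,0,0],-1],[[0,0,0],[0,0,0],-1],[[0,0,0],[0,0,0],-1]]}}

```text
t: 19.6
eef_pos: [487.3, -82.8, 119.6]
tool_rot: [179.9, 0.0, 24.7]
wrist_force: [3.2, -5.3, -3.0]
finger_gap: 16.0
```

```bash
python3 f.py
python3 - <<'E'
from h import *
A=ctrl.snapshot("scene");B=ctrl.snapshot("top"); cv2.imwrite("pics/s5.png",cv2.resize(np.hstack([A[160:280,200:320],B[110:230,230:350]]),(800,400),interpolation=2)[:,:,::-1]);cv2.imwrite("pics/s5f.png",A[:,:,::-1])
E
```

```text
t 19.90 theta 0.781 r 99.5  Ft 5.98 +-0.16  Fr_out -0.80 Fz -1.79 gap 15.4
```

View pics/s5.png

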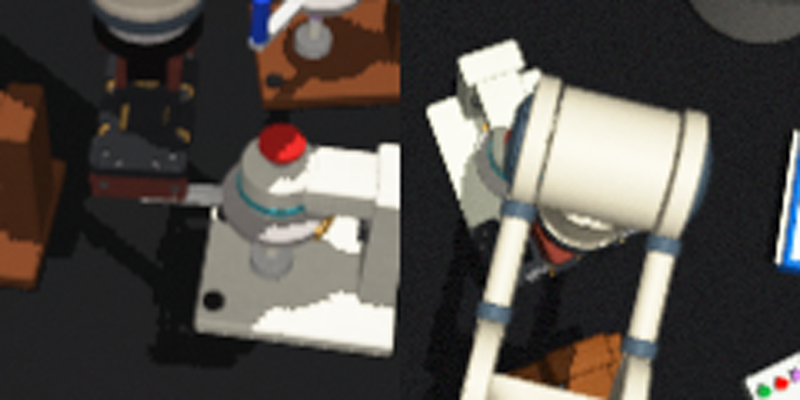

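View pics/s5f.png

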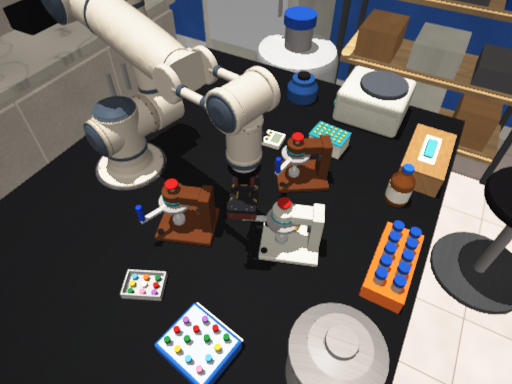

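The lever arm, crop (145–220,195), runs from the head into the gripper, so the lever has swung with it. The plunger is up at (282,140), and the brown cappers and bystanders stand where they were. The pose and force are steady, so I hand in.

```bash
python3 -c "
from cell import ctrl
print(ctrl.finish_job()); s=ctrl.sense(); print(s['t'],s['eef_pos'],s['finger_gap'])"
```

```text
the job is handed in; nothing more can be done
None
the job is handed in; nothing more can be done
```

The plunger has been pressed and released, and the lever is on its fourth click with the gripper still holding the post. I handed the job in at about 20 s.

- **Plunger:** I pressed the white capper's red head to its stop. The tip held at z = 162.2 mm (about 14 mm of travel) while the force rose to 17 N. The picture afterwards showed the head back up at rest.
- **Lever:** I gripped the blue post and swung it clockwise in small steps to 0.781 rad as measured. That is about 0.79 rad once corrected to the rest angle from the camera's yaw estimate. The last check showed the grip holding (gap about 15.5 mm) with a steady 6 N return force.
- **Surroundings:** In the last picture the lever arm ran from the head into the gripper. The brown cappers and the visible bystanders looked unmoved.

**What disagreed:**
- **Weaker force than described:** The push at the post swung only between about 4 and 7.6 N, against the stated 6 to 12 N.
- **Clicks not all felt:** My first steps were too coarse to feel clicks 1 and 2, and click 3 was noisy. I clearly felt only the fall into the fourth notch, so the count of four rests mainly on the measured angle.

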